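Show the chip cutter's blade grid to the phone camera

ROBOT

A 7-joint arm with a two-finger parallel gripper is mounted at the origin on a cart in front of the work surface, level with it; the furniture and walls round the work are solid. World frame = base frame: x ahead of the robot, y to its left, z up, the work surface at z = 0. Lengths are in mm, angles in rad, forces in N, time in s.
With the tool pointing down it reaches from about 425 to 925 mm from the base axis. Payload 6.8 kg.
Tool frame: the origin (TCP) lies between the finger pads; the fingertips stand 19 mm ahead of it and the grasp point (between the pads) is the TCP; z points along the fingers, y is the line along which they close (so a half turn about z gives the same grasp; the last joint's range is limited). The gripper opens to 85 mm and grips with 20 to 120 N. Pads are 22 mm wide; open, the fingers measure 114 mm over their backs; the gripper's body (76 mm by 85 mm) begins 54 mm behind the grasp point. The pads swing forward as they close: fully open they stand 13 mm farther back than shut.
Start: joints at [-0.108, 0.477, 0.022, 1.555, -0.011, 1.109, -0.083], TCP at [675.016, 0.006, 250.308] pointing down, gripper open.
Joint ranges: [-2.96, 2.96], [-0.34, 2.1], [-1.41, 1.46], [0.24, 2.44], [-1.37, 4.51], [0.17, 1.92], [-2.96, 2.96]. Speed limits (rad/s): [2.39, 2.39, 3.14, 3.14, 3.14, 3.14, 3.14].

INTERFACE

Orientations are given as a rotation vector (axis times angle).
In Python, from plant import manip, vision, models gives the robot as it stands.
- The arm moves only by the tool drive_tool, never from a script. Its argument "plan" is a list of rows, each an object of numbers: "x", "y", "z": the shift along the tool's x, y, z each as a share of 0.3 m, from -1 to 1; "ax", "ay", "az": the turn, a rotation vector about the tool's x, y, z each as a share of pi/2 rad, from -1 to 1; "fingers": the closure, from -1 (fully open) to 1 (shut). A call has 1 to 10 rows; each row shifts and turns the commanded pose from where the row before left it, along the tool's axes as they then stand; what a row does not reach is not made up. A row lasts 1/12 s, in which the tool goes at most 41.7 mm and 7.16 degrees, less where a joint would pass 70% of its speed; a pose out of reach is approached as far as the arm can. A call with a number of a shift or a turn outside -1 to 1 is refused whole. A call with a gripper value outside its range is refused whole. The fingers move at their own pace and stop on an object; "force" is the grip in N (left out, the last holds). Time passes only in rows, so rows that do not move let the fingers close. It gives the time, the measured TCP pose, the force, the opening and the grip force at its end, in the units of the state.
- manip.sense(): the state, without advancing time (a new reading comes with each control period).
- vision.grab_frame(name): name is "scene" or "side" or "wrist"; returns a dict with "image" (420x560x3 uint8, red, green, blue), "fx", "fy", "cx", "cy" (pixels), "dist_coeffs" ([k1, k2, p1, p2, k3] as OpenCV has them; the pictures are not rectified), "rvec" (rotation vector, rad) and "tvec" (3), from world to camera coordinates, as OpenCV has them; the wrist camera has in their place "hand_eye" (4x4, takes a point from camera to tool coordinates, whose origin is the TCP and whose axes are the flange's). Camera axes: x right, y down, z forward; pixel columns grow to the right and rows downward; lengths in mm; the calibration is good to about 2 mm. A picture is of the moment at which its call begins: read the wrist's pose just before it. There is no depth.
- manip.finish_job(): hands the job in; it is judged then, once.
Trained networks look in a picture, given as the dict that the camera call returned (one of the last four; its "shot" number tells which), for a name from the list of things; names that differ only in an ending like _2 or _b are one class to them, and where a whole thing is asked for, a point or a joint stands for the part that bears it (a point fixed in the world has none). Each returns a list of dicts, best first, with "p" (0 to 1); they miss things now and then, are a little off and sometimes report something else, mostly with a low value. They report only what shows in the picture. A call takes as long as a camera call. They do not tell look-alikes from the thing itself.
- models.look_for(picture, query): "uv" ([column, row] in pixels, amid what is visible of it).
- models.trace(picture, query): "mask" (420x560 bool, what is visible of it) and "uv" ([column, row] in pixels, amid what is visible of it).
The state is a dict: "t": time; "q": joint angles; "dq": joint speeds; "effort": joint torques, N m; "tool_pos": TCP position; "ee_rot": TCP orientation; "contact_force": force on the tool from outside, world axes, zero at the start; "wrist_torque": the same for the moment, N m; "width": opening from 0.0 (shut) to 1.0 (fully open); "finger_force": force on a finger pad.
Only numpy, scipy, OpenCV 4.12 (cv2) and the standard library are available. Lean on these libraries where they do the work, as an engineer would, in place of code of your own. Each camera call takes 0.05 s, during which the arm holds its last target. There are 200 camera calls.

TASK

Pull the black spring-bolt knob on the side of the potato chip cutter right out to its stop and let it go, so that the blade grid pops up, then lift the grid out of the cutter by its grip tab. Show it to the phone, so that the colleague on the video call can look for chipped blades: in the air, upright, face square to the rear camera, 20 cm in front of the lens and centred on it, the middle of the blades at lens height. Finish while still holding it there by the tab, motionless and clear of the cutter and the phone, and do not disturb the phone stand, the spare grid, the potato or the mug.

Things in the scene. Friction and masses are not known exactly. Their poses are not given: they have to be found in the camera images.
- cutter: cast aluminium chip cutter, immovable on suction feet, 125 x 275 mm. Origin under its centre on the worktop, z up, y lengthwise. The grid stands upright between two grooved posts (tops 130 mm high, outsides at x = +-62 mm) at y = +115 mm; grooves open upward, 2 mm play. Trough walls behind it 79 mm high at x = +-46; pusher at y < -10; lever 245 mm high at the -y end
- bolt (a joint): bolt pull-out, m: 0 home, 0.012 at the stop, along the cutter's -x. Spring back-pull 4 N at home, 8 N at the stop. Home, its pin sits in a notch of the grid's side and locks it. Pulled out 6 to 9 mm it frees the grid, and a sprung ejector raises and holds the grid 14 mm up; let go, the bolt then rests on the grid's side (about 0.006) and snaps home once the grid is gone
- bolt_knob (a point): point on the axis of the bolt's round black knob (25 mm diameter, 21 mm long along the cutter's x: 9 mm towards -x and 12 mm towards +x of this point); moves with the bolt. Home at x = -100, y = 115, z = 95 mm of the cutter. A fixed 16 mm boss ends 6 mm behind the knob; the post is 38 mm from this point. Axes of the cutter
- grid: blade grid in the cutter, 0.18 kg: steel frame 100 (x) x 10 (y, thickness) x 100 mm (z), 80 mm opening with crossed blades; grey grip tab on top, 40 wide (x), 10 thick (y), from z = 100 to 130 mm. Origin mid-underside, z up, y square to its face. Locked: origin 38 mm above the worktop, axes of the cutter; popped up 52 mm; clear of the grooves above 130 mm
- grid_centre (a point): middle of the blades, 50 mm above the grid's origin; axes of the grid
- grid_tab (a point): middle of the grid's grip tab, 115 mm above the grid's origin; axes of the grid
- phone_stand: phone standing upright in a weighted desk stand, 100 mm round base, 225 mm high, phone 73 mm wide; loose, 0.8 kg. Origin under the phone at worktop level; z up; its rear camera looks level along the stand's -x. The base's centre is 12 mm towards +x
- lens (a point): front of the main lens, in the round black camera bump on the phone's white back, 200 mm above the worktop; the camera looks along -x of these axes, level, so the place to show the grid is 0.20 m along -x from here
- spare_grid: a coarser grid of the same size, lying flat on the worktop: a bystander. Origin at the middle of its lower edge
- potato: potato, 59 x 86 x 51 mm, a bystander; origin under its centre
- mug: mug, 80 x 115 x 91 mm, a bystander; origin under its centre
There are look-alikes about, which are no part of the job. Leave any red look-alike of the grid alone.

How it is judged (in metres and radians):
On the way, in this order (a step that is already met when the one before it is completed fails the run):
1. the spring bolt is pulled out to its stop (value of joint bolt above 0.0108 m), for 0.1 s.
2. the bolt is let go with the grid popped up (value of joint bolt below 0.0092 m and contact force between the fingers and bolt below 0.2 N and height (world z) of grid above 0.047 m), for 0.1 s.
3. the grid is lifted out of the cutter, held by the fingers (height (world z) of grid above 0.133 m and contact force between the fingers and grid above 1 N and contact force between grid and cutter below 0.1 N), for 0.1 s.
At the end, for the whole second after the job is handed in: Ends holding the grid by its tab: upright within 8 degrees, face square to the camera within 10, middle of the blades 170 to 230 mm before the lens and within 25 mm of its axis sideways and in height, at rest, clear of cutter and phone; the phone stand upright (x of grid_centre in the frame of lens between -0.23 and -0.17 m and y of grid_centre in the frame of lens between -0.025 and 0.025 m and z of grid_centre in the frame of lens between -0.025 and 0.025 m and angle between grid's own z axis and vertical below 0.14 rad and angle between the y axis of grid and the x axis of lens, either way round below 0.17 rad and contact force between the fingers and grid above 1 N and z of the grasp point in the frame of grid above 0.098 m and contact force between grid and cutter below 0.1 N and contact force between grid and phone_stand below 0.1 N and linear speed of grid below 0.02 m/s and angular speed of grid below 0.15 rad/s and angle between phone_stand's own z axis and vertical below 0.05 rad); the arm keeps its last pose, push and grip.
It fails at once if the phone stand is shifted by more than 15 mm (distance of phone_stand from where it was at the start of the episode above 0.015 m).
It fails at once if a bystander (spare grid, potato, mug) is shifted by more than 30 mm (distance of any of spare_grid, potato, mug from where it was at the start of the episode above 0.03 m).
It also fails if it takes over 45 s, if anything falls off the work surface, if the arm or the gripper's body presses on something with over 40 N, if the wrist force passes 120 N, or if a joint passes its speed limit or range.

## Working session

There is one attempt and no reset: what is moved stays moved. The work goes in short steps, Python scripts to look and compute and a tool call to move; the robot and the scene stay as the last step left them, time stands still between calls to the robot, and variables do not carry over. Pictures are saved under pics/ and viewed, at most 14 in all, crops included, and the job is handed in when it is done.

Besides the shell and the picture viewer there is one more tool, called in YAML: its name, and indented under it one key for each argument. drive_tool: Moves the arm, as the interface text tells. Its arguments: {"type":"object","properties":{"plan":{"type":"array","items":{"type":"object","properties":{"x":{"type":"number","minimum":-1,"maximum":1},"y":{"type":"number","minimum":-1,"maximum":1},"z":{"type":"number","minimum":-1,"maximum":1},"ax":{"type":"number","minimum":-1,"maximum":1},"ay":{"type":"number","minimum":-1,"maximum":1},"az":{"type":"number","minimum":-1,"maximum":1},"fingers":{"type":"number"}}}},"force":{"type":"number"}},"required":["plan"]}

```bash
mkdir -p pics
cat > h.py <<'E'
import numpy as np, cv2, pickle
from plant import manip, vision, models
from scipy.spatial.transform import Rotation as R
def cam(f, s=None):
    K=np.array([[f['fx'],0,f['cx']],[0,f['fy'],f['cy']],[0,0,1.]]); d=np.array(f['dist_coeffs'],float)
    if 'hand_eye' in f:
        H=np.array(f['hand_eye']); T=np.eye(4); T[:3,:3]=R.from_rotvec(s['ee_rot']).as_matrix(); T[:3,3]=s['tool_pos']
        M=np.linalg.inv(T@H); 
        return K,d,M[:3,:3],M[:3,3]
    return K,d,cv2.Rodrigues(np.array(f['rvec'],float))[0],np.array(f['tvec'],float).ravel()
def ray(c,uv):
    K,d,Rm,t=c; n=cv2.undistortPoints(np.array([[uv]],float),K,d)[0,0]
    v=Rm.T@np.array([n[0],n[1],1]); return -Rm.T@t, v/np.linalg.norm(v)
def atz(c,uv,z):
    o,v=ray(c,uv); return o+v*(z-o[2])/v[2]
def proj(c,P):
    K,d,Rm,t=c; return cv2.projectPoints(np.array(P,float).reshape(-1,1,3),cv2.Rodrigues(Rm)[0],t,K,d)[0].reshape(-1,2)
def tri(cs,uvs):
    A=np.zeros((3,3));b=np.zeros(3)
    for c,u in zip(cs,uvs):
        o,v=ray(c,u);P=np.eye(3)-np.outer(v,v);A+=P;b+=P@o
    return np.linalg.solve(A,b)
def save(f,n,crop=None,s=1):
    im=f['image'][:,:,::-1]
    if crop: u0,v0,u1,v1=crop; im=im[v0:v1,u0:u1]
    cv2.imwrite('pics/'+n,cv2.resize(im,None,fx=s,fy=s,interpolation=cv2.INTER_CUBIC))
E
python3 - <<'E'
from h import *
fs={n:vision.grab_frame(n) for n in('scene','side')}
pickle.dump(fs,open('f0.pkl','wb'))
for n,f in fs.items():
    save(f,n+'0.png',None,1.4)
    print(n,f['fx'],'campos',ray(cam(f),(280,210))[0].round())
    for q in('cutter','bolt_knob','grid','grid_tab','grid_centre','phone_stand','lens','spare_grid','potato','mug'):
        print(q,[(np.round(r['uv']).tolist(),round(r['p'],2)) for r in models.look_for(f,q)[:4]])
E
```

```text
scene 388.0999783623258 campos [ -22. -588.  662.]
cutter [([368.0, 300.0], 0.85)]
bolt_knob [([276.0, 282.0], 0.58)]
grid [([287.0, 229.0], 0.84), ([309.0, 252.0], 0.73)]
grid_tab [([313.0, 251.0], 0.82), ([291.0, 232.0], 0.66)]
grid_centre [([289.0, 228.0], 0.86), ([309.0, 252.0], 0.85)]
phone_stand [([298.0, 179.0], 0.64)]
lens [([298.0, 181.0], 0.8)]
spare_grid [([195.0, 246.0], 0.57)]
potato [([242.0, 281.0], 0.56)]
mug [([351.0, 224.0], 0.68)]
side 413.49612024697524 campos [630. 613. 546.]
cutter [([309.0, 204.0], 0.87)]
bolt_knob [([344.0, 206.0], 0.55)]
grid [([301.0, 198.0], 0.78), ([271.0, 246.0], 0.75), ([358.0, 329.0], 0.67)]
grid_tab [([301.0, 202.0], 0.81), ([273.0, 245.0], 0.68)]
grid_centre [([272.0, 247.0], 0.95), ([304.0, 204.0], 0.65)]
phone_stand [([203.0, 248.0], 0.67)]
lens [([208.0, 248.0], 0.7)]
spare_grid [([356.0, 329.0], 0.74), ([344.0, 204.0], 0.19)]
potato [([346.0, 256.0], 0.97)]
mug [([226.0, 231.0], 0.61)]
```

View pics/scene0.png

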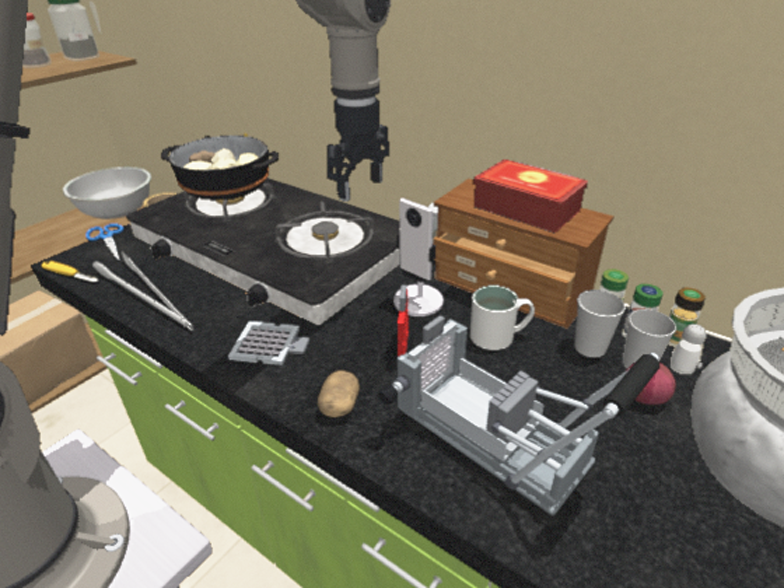

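View pics/side0.png

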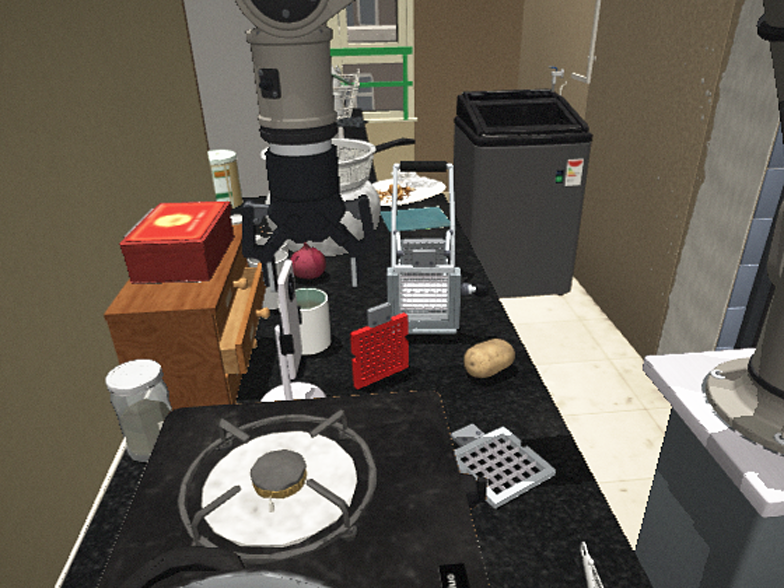

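The scene picture shows the cutter with its knob near (283,275) and the grid in it near (309,255). The phone lens is near (296,155), and a red look-alike stands at (288,235). In the side picture the knob is near (334,207), the grid at (303,208) and the red look-alike at (272,250).

Candidates for the grid:
- The red one, at scene (288,235) and side (272,250).
- The spare, lying flat at scene (190,245) and side (358,329).
- The grey one in the cutter, at scene (309,255) and side (303,208). I choose this one.

Next I check that choice in close crops.

Run:
```python
from h import *
fs=pickle.load(open('f0.pkl','rb'))
save(fs['scene'],'sc1.png',(260,130,440,370),2.5)
save(fs['side'],'si1.png',(180,100,360,300),3)
```

```text
(no output)
```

View pics/sc1.png

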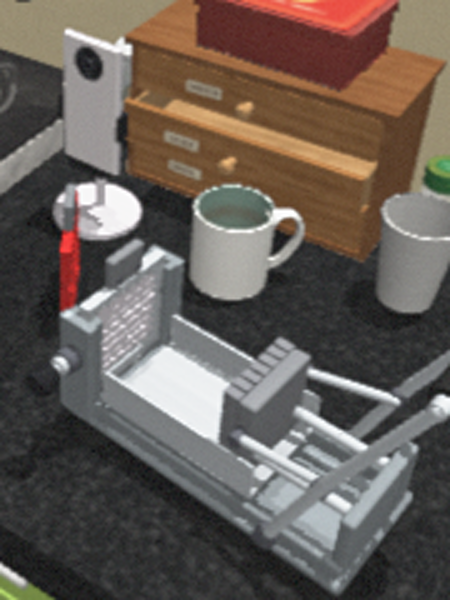

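View pics/si1.png

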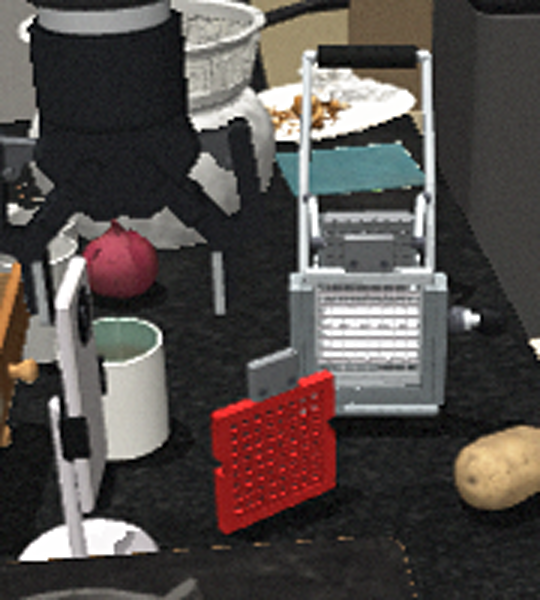

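The crops confirm the choice. The grey grid stands between the posts, with its tab at scene crop (125,262). The knob is at scene crop (63,363) and side crop (475,318). The lens is at scene crop (90,65), and the red standing grid is the look-alike.

Now I fit the poses.

```bash
cat > fit.py <<'E'
from h import *
from scipy.optimize import least_squares
fs=pickle.load(open('f0.pkl','rb')); C={n:cam(f) for n,f in fs.items()}
S=lambda u,v:('scene',(u/2.5+260,v/2.5+130)); D=lambda u,v:('side',(u/3+180,v/3+100))
def fit(obs,x0):
    def res(p):
        out=[]
        for (n,uv),l in obs:
            c,s=np.cos(p[2]),np.sin(p[2]); P=[p[0]+c*l[0]-s*l[1],p[1]+s*l[0]+c*l[1],l[2]]
            out.append(proj(C[n],P)[0]-uv)
        return np.ravel(out)
    r=least_squares(res,x0,loss='soft_l1'); print(r.x.round(3)); print(res(r.x).reshape(-1,2).round(1).tolist()); return r.x
if __name__=='__main__':
    print('knob tri',tri([C['scene'],C['side']],[S(61,363)[1],D(478,318)[1]]))
    print('lens tri',tri([C['scene'],C['side']],[S(90,65)[1],D(83,290)[1]]), 'lens at z200', atz(C['scene'],S(90,65)[1],200))
    print('cutter');fit([(S(58,363),(-109,115,95)),(S(335,592),(-62.5,-137.5,0)),(S(65,408),(-62.5,137.5,0)),(S(412,495),(62.5,-137.5,0)),
      (D(483,318),(-109,115,95)),(D(300,412),(62.5,137.5,0)),(D(439,414),(-62.5,137.5,0)),(S(107,262),(-20,110,168)),(S(143,242),(20,110,168))],[700,-150,0])
    print('phone');fit([(S(65,31),(-4,36.5,225)),(S(122,43),(-4,-36.5,225)),(S(98,211),(12,0,5)),(D(90,545),(12,0,5)),(D(75,258),(-4,36.5,225))],[850,0,0])
    print('red top tab',tri([C['scene'],C['side']],[S(70,190)[1],D(272,360)[1]]), atz(C['side'],D(215,530)[1],0),atz(C['side'],D(335,470)[1],0))
    print('mug rim',atz(C['scene'],S(232,205)[1],91),'potato',atz(C['side'],(348,257),25), 'cabinet', atz(C['scene'],S(135,90)[1],150))
E
python3 fit.py
```

```text
knob tri [ 427.09132478 -255.59323771   95.60277889]
lens tri [709.2926469  -99.77721944 205.20162836] lens at z200 [705.85810428 -97.53435185 200.        ]
cutter
[ 505.778 -376.402   43.878]
[[-7.7, 5.8], [0.6, 3.1], [-2.9, 1.5], [-0.1, -0.5], [4.5, -0.2], [-5.3, 7.9], [-0.7, 6.7], [3.6, -2.6], [1.3, -3.8]]
phone
[718.113 -98.662   4.071]
[[26.2, 0.2], [-23.9, -0.4], [0.4, 3.6], [9.3, 0.1], [-17.0, 1.0]]
red top tab [ 595.83317467 -148.18242806  127.13741179] [ 641.76965544 -124.89182581    0.        ] [ 546.31036046 -191.47282396    0.        ]
mug rim [ 711.67341016 -265.83054252   91.        ] potato [ 425.67325312 -138.01938734   25.        ] cabinet [ 764.72008775 -116.39527654  150.        ]
```

Run:
```python
import fit as F; from fit import *
def fit2(obs,x0s):
    best=None
    for x0 in x0s:
        def res(p):
            out=[]
            for (n,uv),l in obs:
                c,s=np.cos(p[2]),np.sin(p[2]); out.append(proj(C[n],[p[0]+c*l[0]-s*l[1],p[1]+s*l[0]+c*l[1],l[2]])[0]-uv)
            return np.ravel(out)
        r=least_squares(res,x0,loss='soft_l1',x_scale=[50,50,.2])
        if best is None or r.cost<best.cost: best=r; bres=res(r.x)
    print(best.x.round(3),round(best.cost,1)); print(bres.reshape(-1,2).round(1).tolist()); return best.x
c2=[C['scene'],C['side']]
for a,b in [((107,262),(408,237)),((143,242),(343,237))]: print('tabcorner',tri(c2,[S(*a)[1],D(*b)[1]]).round(1), atz(C['scene'],S(*a)[1],168).round(1),atz(C['side'],D(*b)[1],168).round(1))
for n,p in [('postR',(447,275)),('postL',(289,277))]: print(n,atz(C['side'],D(*p)[1],130).round(1))
print('base c', atz(C['scene'],S(335,592)[1],0),atz(C['scene'],S(412,497)[1],0),atz(C['scene'],S(65,408)[1],0))
fit2([(S(58,363),(-109,115,95)),(D(483,318),(-109,115,95)),(S(107,262),(-20,110,168)),(S(143,242),(20,110,168)),(S(335,592),(-62.5,-137.5,0))],[[500,-360,y] for y in np.arange(-1,1,.3)])
p=fit2([(S(65,31),(-4,36.5,225)),(S(122,43),(-4,-36.5,225)),(S(98,211),(12,0,5)),(D(75,258),(-4,36.5,225)),(S(90,65),(-6,20,200))],[[710,-100,y] for y in np.arange(-3,3,.4)])
p=fit2([(S(65,31),(-4,36.5,225)),(S(122,43),(-4,-36.5,225)),(S(98,211),(12,0,5)),(D(75,258),(-4,36.5,225))],[[710,-100,y] for y in np.arange(-3,3,.4)])
for a in [(65,31),(122,43),(130,45)]: print(atz(C['scene'],S(*a)[1],225).round(1))
print(atz(C['scene'],S(98,211)[1],5),atz(C['side'],D(90,545)[1],5))
```

```text
tabcorner [ 483.1 -262.4  166.2] [ 486.2 -263.6  168. ] [ 481.7 -252.4  168. ]
tabcorner [ 529.8 -270.6  163.2] [ 524.7 -273.6  168. ] [ 531.  -259.1  168. ]
postR [ 448.5 -260.8  130. ]
postL [ 572.4 -273.6  130. ]
base c [ 4.34644170e+02 -5.03328198e+02  1.13686838e-13] [ 550.51989659 -520.88573797    0.        ] [ 465.27420097 -235.81156073    0.        ]
[ 5.10701e+02 -3.72785e+02 -9.80000e-02] 22.8
[[-7.7, 3.9], [3.1, 0.5], [3.2, -4.4], [0.8, -5.5], [0.2, -0.1]]
[ 7.14897e+02 -9.93470e+01 -7.00000e-02] 20.8
[[0.5, 0.1], [0.6, 3.4], [1.2, -0.1], [0.3, 12.5], [-5.0, -2.6]]
[ 7.15687e+02 -9.72620e+01 -5.00000e-02] 14.5
[[-0.2, -0.1], [0.3, 3.0], [0.7, -0.5], [0.2, 13.0]]
[713.2 -61.4 225. ]
[ 723.2 -124.1  225. ]
[ 724. -133.  225.]
[724.60737811 -97.62548665   5.        ] [ 730.70434548 -111.14445316    5.        ]
```

Run:
```python
from h import *
s=manip.sense(); f=vision.grab_frame('wrist')
print(np.array(f['hand_eye']).round(3),f['fx'],R.from_rotvec(s['ee_rot']).as_matrix().round(3),s['contact_force'])
print(s['q'])
```

```text
[[-1.00000e-03 -9.46000e-01 -3.25000e-01  8.51660e+01]
 [ 1.00000e+00 -1.00000e-03 -0.00000e+00  3.08000e-01]
 [-0.00000e+00 -3.25000e-01  9.46000e-01 -1.24611e+02]
 [ 0.00000e+00  0.00000e+00  0.00000e+00  1.00000e+00]] 322.8500438364789 [[-0.  1.  0.]
 [ 1.  0.  0.]
 [ 0.  0. -1.]] [0.2034059  0.10016341 0.57277506]
[-0.1081156   0.47696512  0.02240598  1.55539718 -0.01149688  1.10934604
 -0.08305497]
```

drive_tool:
  plan:
    - {"z": -0.125,"fingers": -1}
    - {"z": -0.125}
    - {"z": -0.125}
    - {"z": -0.125}
    - {"x": -0.083,"y": -0.096}
    - {"x": -0.083,"y": -0.096}
    - {"x": -0.083,"y": -0.096}
    - {"x": -0.083,"y": -0.096}
    - {}
    - {}

```text
validation failed for argument at $.pl...
```

Run:
```python
from h import *
s=manip.sense(); f=vision.grab_frame('wrist'); pickle.dump((s,f),open('w1.pkl','wb'))
print(s['tool_pos'])
g=f.copy(); g['image']=np.clip(255*(f['image']/255.)**0.6,0,255).astype(np.uint8)
save(g,'w1.png',None,1.42)
for q in('bolt_knob','grid_tab','lens','grid','phone_stand'):
    print(q,[(np.round(r['uv'],1).tolist(),round(r['p'],2)) for r in models.look_for(f,q)[:4]])
c=cam(f,s)
```

```text
[6.75025112e+02 3.48290983e-02 2.50325919e+02]
bolt_knob []
grid_tab [([210.9, 310.5], 0.86), ([114.6, 410.0], 0.71)]
lens [([333.3, 276.0], 0.71)]
grid [([115.0, 409.2], 0.69), ([213.1, 314.0], 0.67)]
phone_stand []
```

View pics/w1.png

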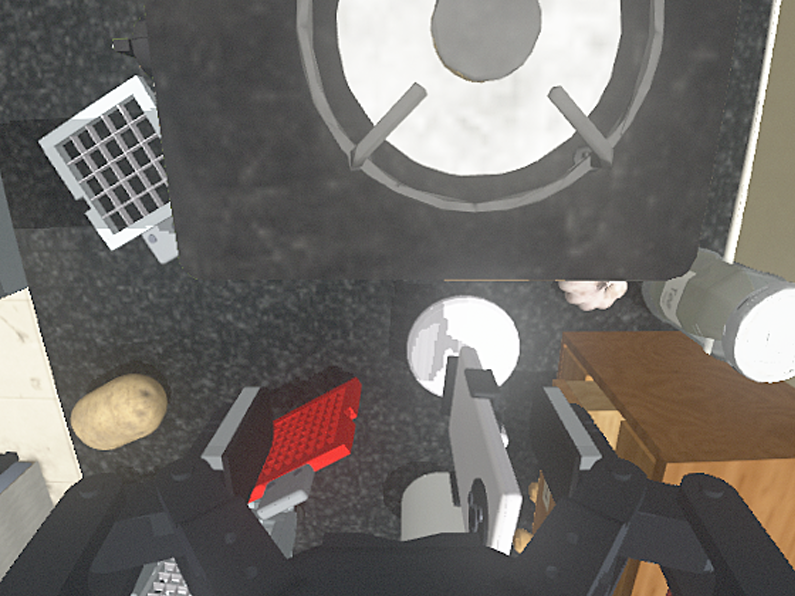

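The picture was taken before any move, because the move was refused. It shows the phone at (480,440) and the red look-alike at (310,435). The gripper hides the cutter. I resend the move with fuller rows.

drive_tool:
  plan:
    - {"x": 0,"y": 0,"z": -0.125,"ax": 0,"ay": 0,"az": 0,"fingers": -1}
    - {"x": 0,"y": 0,"z": -0.125,"ax": 0,"ay": 0,"az": 0,"fingers": -1}
    - {"x": 0,"y": 0,"z": -0.125,"ax": 0,"ay": 0,"az": 0,"fingers": -1}
    - {"x": 0,"y": 0,"z": -0.125,"ax": 0,"ay": 0,"az": 0,"fingers": -1}
    - {"x": -0.083,"y": -0.096,"z": 0,"ax": 0,"ay": 0,"az": 0,"fingers": -1}
    - {"x": -0.083,"y": -0.096,"z": 0,"ax": 0,"ay": 0,"az": 0,"fingers": -1}
    - {"x": -0.083,"y": -0.096,"z": 0,"ax": 0,"ay": 0,"az": 0,"fingers": -1}
    - {"x": -0.083,"y": -0.096,"z": 0,"ax": 0,"ay": 0,"az": 0,"fingers": -1}
    - {"x": 0,"y": 0,"z": 0,"ax": 0,"ay": 0,"az": 0,"fingers": -1}

```text
t: 2.2
tool_pos: [554.9, -106.8, 401.4]
ee_rot: [2.231, 2.209, -0.004]
contact_force: [-0.4, -1.0, 0.1]
width: 0.999
finger_force: 0.0
```

Run:
```python
from h import *
s=manip.sense(); f=vision.grab_frame('wrist'); pickle.dump((s,f),open('w1.pkl','wb'))
print(s['tool_pos'])
g=f.copy(); g['image']=np.clip(255*(f['image']/255.)**0.6,0,255).astype(np.uint8)
save(g,'w2.png',None,1.42)
for q in('bolt_knob','grid_tab','lens','grid','phone_stand'):
    print(q,[(np.round(r['uv'],1).tolist(),round(r['p'],2)) for r in models.look_for(f,q)[:4]])
```

```text
[ 554.93859737 -106.7832736   401.36103922]
bolt_knob [([187.4, 259.3], 0.83), ([198.4, 180.7], 0.37)]
grid_tab [([252.8, 271.6], 0.69), ([307.9, 188.5], 0.66)]
lens [([415.3, 152.3], 0.58)]
grid [([252.4, 274.0], 0.95), ([309.5, 189.3], 0.85)]
phone_stand [([415.4, 152.7], 0.79)]
```

View pics/w2.png

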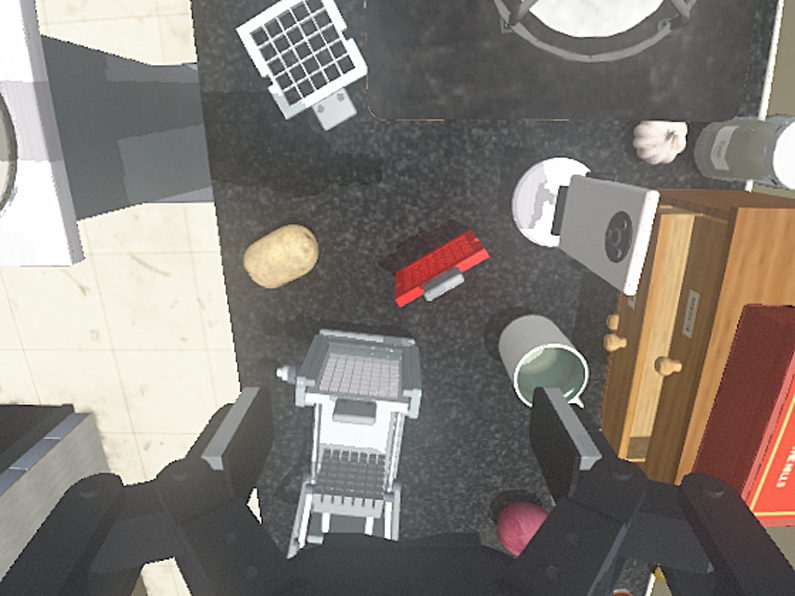

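The wrist picture shows the cutter at (355,430), with the boss at (287,373) and the black knob about (267,368), where the network places it too. The tab is at (353,412). The phone back has its top edge from (657,192) to (633,293) and its lens bump at (620,235).

Run:
```python
from h import *
s,f=pickle.load(open('w1.pkl','rb')); c=cam(f,s); k=lambda *p:(p[0]/1.42,p[1]/1.42)
fs=pickle.load(open('f0.pkl','rb')); C={n:cam(g) for n,g in fs.items()}
w=lambda z,*p:print(z,p,atz(c,k(*p),z).round(1))
w(168,334,420);w(168,377,424);w(130,298,398);w(130,421,413);w(95,266,368);w(95,285,373)
print('phone');w(225,657,192);w(225,633,293);w(225,648,189);w(225,626,289);w(200,620,236);w(200,620,225);w(5,553,202)
print('lens tri',tri([c,C['scene']],[k(620,236),(296,156)]).round(1), tri([c,C['scene']],[k(620,225),(296,156)]).round(1))
print('knob? tri', tri([c,C['scene'],C['side']],[k(287,373),(284.4,275.2),(333.5,206)]).round(1), [r['uv'] for r in models.look_for(f,'bolt_knob')] if 0 else '')
# candidate cutter pose overlay
a=-.11; G=np.array([509,-267.]); Rm=np.array([[np.cos(a),-np.sin(a)],[np.sin(a),np.cos(a)]])
L=lambda x,y,z:[*(G+Rm@[x,y]),z]
im={'w':f['image'],'scene':fs['scene']['image'],'side':fs['side']['image']}; cc={'w':c,**C}
crops={'w':(170,210,320,310),'scene':(260,210,340,310),'side':(270,160,360,250)}
out=[]
for n in im:
    u0,v0,u1,v1=crops[n]; z=400/(v1-v0); m=np.clip(255*(im[n][v0:v1,u0:u1,::-1]/255.)**.5,0,255).astype(np.uint8)
    m=cv2.resize(m,None,fx=z,fy=z,interpolation=cv2.INTER_CUBIC)
    P=[L(-109,0,95),L(-88,0,95),L(-20,-5,168),L(20,-5,168),L(-20,5,168),L(20,5,168),L(-62,0,130),L(62,0,130),L(-62,0,0),L(-62,-250,0)]
    for i,p in enumerate(proj(cc[n],P)): cv2.circle(m,(int((p[0]-u0)*z),int((p[1]-v0)*z)),3,[(0,0,255),(0,255,0),(255,0,255),(0,255,255)][min(i//2,3)],1)
    out.append(m)
o=np.hstack(out); o=cv2.resize(o,None,fx=799/o.shape[1],fy=799/o.shape[1]); print(o.shape); cv2.imwrite('pics/ov.png',o)
```

```text
168 (334, 420) [ 492.1 -263.7  168. ]
168 (377, 424) [ 531.4 -268.3  168. ]
130 (298, 398) [ 450.9 -263.6  130. ]
130 (421, 413) [ 573.4 -281.9  130. ]
95 (266, 368) [ 410.7 -248.4   95. ]
95 (285, 373) [ 430.5 -254.4   95. ]
phone
225 (657, 192) [724.  -54.1 225. ]
225 (633, 293) [ 718.2 -124.   225. ]
225 (648, 189) [717.5 -52.1 225. ]
225 (626, 289) [ 712.6 -121.   225. ]
200 (620, 236) [715.1 -88.6 200. ]
200 (620, 225) [714.  -80.5 200. ]
5 (553, 202) [727.3 -89.5   5. ]
lens tri [718.2 -89.7 192.6] [721.9 -84.3 187.8]
knob? tri [ 434.5 -255.3   93.7] 
(242, 799, 3)
```

View pics/ov.png

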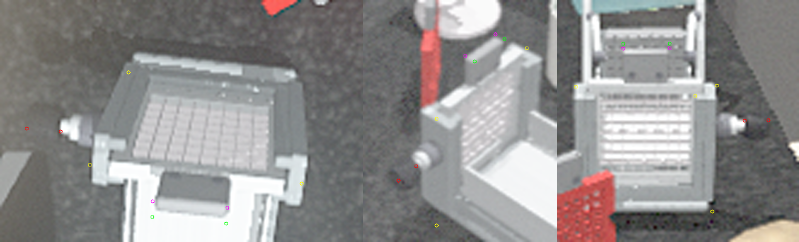

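The overlay fits all three views. The black knob shows faintly left of the boss, and I take its point as about (411.5,-254.5,95), with the cutter yaw at -0.11. I turn the wrist first.

drive_tool:
  plan:
    - {"x": 0,"y": 0,"z": 0,"ax": 0,"ay": 0,"az": -0.0775,"fingers": -1}
    - {"x": 0,"y": 0,"z": 0,"ax": 0,"ay": 0,"az": -0.0775,"fingers": -1}
    - {"x": 0,"y": 0,"z": 0,"ax": 0,"ay": 0,"az": -0.0775,"fingers": -1}
    - {"x": 0,"y": 0,"z": 0,"ax": 0,"ay": 0,"az": -0.0775,"fingers": -1}
    - {"x": 0,"y": 0,"z": 0,"ax": 0,"ay": 0,"az": -0.0775,"fingers": -1}
    - {"x": 0,"y": 0,"z": 0,"ax": 0,"ay": 0,"az": -0.0775,"fingers": -1}
    - {"x": 0,"y": 0,"z": 0,"ax": 0,"ay": 0,"az": -0.0775,"fingers": -1}
    - {"x": 0,"y": 0,"z": 0,"ax": 0,"ay": 0,"az": -0.0775,"fingers": -1}
    - {"x": 0,"y": 0,"z": 0,"ax": 0,"ay": 0,"az": -0.0775,"fingers": -1}
    - {"x": 0,"y": 0,"z": 0,"ax": 0,"ay": 0,"az": -0.0775,"fingers": -1}

```text
t: 3.33
tool_pos: [560.6, -98.4, 399.8]
ee_rot: [-0.54, -3.094, -0.0]
contact_force: [-0.1, -0.4, -0.5]
width: 1.003
finger_force: 0.0
```

```bash
cat >> h.py <<'E'
def target(yaw_x): # tool down, tool x at world angle yaw_x
    x=np.array([np.cos(yaw_x),np.sin(yaw_x),0]); z=np.array([0,0,-1.]); return np.c_[x,np.cross(z,x),z]
def need(P,Rt,s=None):
    s=s or manip.sense(); Rc=R.from_rotvec(s['ee_rot']).as_matrix()
    print('pos',np.round(s['tool_pos'],1),'F',np.round(s['contact_force'],1),'w',round(s['width'],3),'ff',round(s['finger_force'],1),'t',round(s['t'],2))
    print('turn (share)',(R.from_matrix(Rc.T@Rt).as_rotvec()/(np.pi/2)).round(4),'shift in target axes (share)',(Rt.T@(np.array(P)-s['tool_pos'])/300).round(4))
KN=np.array([411.5,-254.5]); TA=np.pi-.11
E
python3 - <<'E'
from h import *
need([*KN,240],target(TA))
E
```

```text
pos [560.6 -98.4 399.8] F [-0.1 -0.4 -0.5] w 1.003 ff 0.0 t 3.33
turn (share) [ 0.0002 -0.0004 -0.1499] shift in target axes (share) [ 0.4369 -0.5717  0.5327]
```

drive_tool:
  plan:
    - {"x": 0,"y": 0,"z": 0,"ax": 0,"ay": 0,"az": -0.0775,"fingers": -1}
    - {"x": 0,"y": 0,"z": 0,"ax": 0,"ay": 0,"az": -0.0775,"fingers": -1}
    - {"x": 0.0546,"y": -0.0715,"z": 0.0666,"ax": 0,"ay": 0,"az": 0,"fingers": -1}
    - {"x": 0.0546,"y": -0.0715,"z": 0.0666,"ax": 0,"ay": 0,"az": 0,"fingers": -1}
    - {"x": 0.0546,"y": -0.0715,"z": 0.0666,"ax": 0,"ay": 0,"az": 0,"fingers": -1}
    - {"x": 0.0546,"y": -0.0715,"z": 0.0666,"ax": 0,"ay": 0,"az": 0,"fingers": -1}
    - {"x": 0.0546,"y": -0.0715,"z": 0.0666,"ax": 0,"ay": 0,"az": 0,"fingers": -1}
    - {"x": 0.0546,"y": -0.0715,"z": 0.0666,"ax": 0,"ay": 0,"az": 0,"fingers": -1}
    - {"x": 0.0546,"y": -0.0715,"z": 0.0666,"ax": 0,"ay": 0,"az": 0,"fingers": -1}
    - {"x": 0.0546,"y": -0.0715,"z": 0.0666,"ax": 0,"ay": 0,"az": 0,"fingers": -1}

```text
t: 4.17
tool_pos: [410.8, -255.9, 239.4]
ee_rot: [0.169, 3.137, 0.0]
contact_force: [-0.2, 0.5, -0.1]
width: 0.997
finger_force: 0.0
```

drive_tool:
  plan:
    - {"x": 0,"y": 0,"z": 0,"ax": 0,"ay": 0,"az": 0,"fingers": -1}
    - {"x": 0,"y": 0,"z": 0,"ax": 0,"ay": 0,"az": 0,"fingers": -1}

```text
t: 4.33
tool_pos: [410.0, -256.0, 239.2]
ee_rot: [-0.175, -3.134, -0.002]
contact_force: [1.4, -0.7, 0.9]
width: 0.998
finger_force: 0.0
```

Run:
```python
from h import *
s=manip.sense();need([*KN,240],target(TA),s)
f=vision.grab_frame('wrist'); pickle.dump((s,f),open('w3.pkl','wb')); c=cam(f,s)
print([(np.round(r['uv'],1).tolist(),round(r['p'],2),atz(c,r['uv'],95).round(1)) for r in models.look_for(f,'bolt_knob')], proj(c,[*KN,95]))
g=f.copy(); g['image']=np.clip(255*(f['image']/255.)**0.5,0,255).astype(np.uint8)
save(g,'w3.png',None,1.42)
```

```text
pos [ 410.  -256.   239.2] F [ 1.4 -0.7  0.9] w 0.998 ff 0.0 t 4.33
turn (share) [ 0.0005 -0.0018 -0.001 ] shift in target axes (share) [-0.0045  0.0055 -0.0026]
[([283.1, 202.5], 0.62, array([ 412.3, -254. ,   95. ])), ([451.3, 414.7], 0.28, array([698.6, -83.9,  95. ]))] [[282.43931001 201.73298215]]
```

View pics/w3.png

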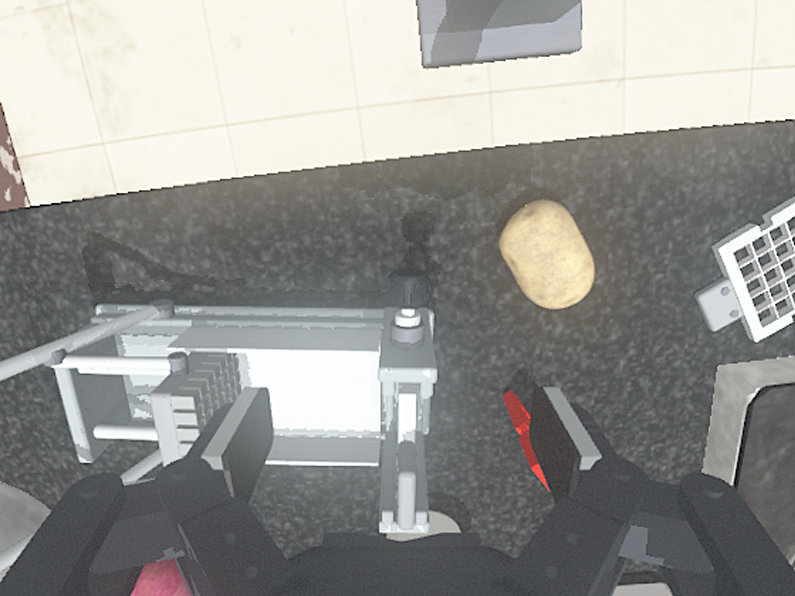

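The picture shows the dark knob at (405,290) just outside the white bolt neck at (406,320). That agrees with the network's reading of (412,-254), and the tool is aligned with the cutter. I go down over it and grip.

drive_tool:
  plan:
    - {"x": -0.007,"y": 0.007,"z": 0.12,"ax": 0,"ay": 0,"az": 0,"fingers": -1}
    - {"x": 0,"y": 0,"z": 0.12,"ax": 0,"ay": 0,"az": 0,"fingers": -1}
    - {"x": 0,"y": 0,"z": 0.12,"ax": 0,"ay": 0,"az": 0,"fingers": -1}
    - {"x": 0,"y": 0,"z": 0.12,"ax": 0,"ay": 0,"az": 0,"fingers": -1}
    - {"x": 0,"y": 0,"z": 0,"ax": 0,"ay": 0,"az": 0,"fingers": -1}
    - {"x": 0,"y": 0,"z": 0,"ax": 0,"ay": 0,"az": 0,"fingers": -1}

```text
t: 4.93
tool_pos: [413.7, -252.6, 96.0]
ee_rot: [-0.169, -3.135, -0.002]
contact_force: [0.7, 0.0, -0.1]
width: 0.998
finger_force: 0.0
```

drive_tool:
  plan:
    - {"x": 0,"y": 0,"z": 0,"ax": 0,"ay": 0,"az": 0,"fingers": 1}
    - {"x": 0,"y": 0,"z": 0,"ax": 0,"ay": 0,"az": 0,"fingers": 1}
    - {"x": 0,"y": 0,"z": 0,"ax": 0,"ay": 0,"az": 0,"fingers": 1}
    - {"x": 0,"y": 0,"z": 0,"ax": 0,"ay": 0,"az": 0,"fingers": 1}
    - {"x": 0,"y": 0,"z": 0,"ax": 0,"ay": 0,"az": 0,"fingers": 1}
    - {"x": 0,"y": 0,"z": 0,"ax": 0,"ay": 0,"az": 0,"fingers": 1}
    - {"x": 0,"y": 0,"z": 0,"ax": 0,"ay": 0,"az": 0,"fingers": 1}
    - {"x": 0,"y": 0,"z": 0,"ax": 0,"ay": 0,"az": 0,"fingers": 1}
  force: 60

```text
t: 5.6
tool_pos: [414.1, -252.2, 98.0]
ee_rot: [0.171, 3.136, 0.003]
contact_force: [-2.5, 7.5, 14.1]
width: 0.266
finger_force: 58.1
```

Run:
```python
from h import *
need([*KN,95],target(TA))
```

```text
pos [ 414.1 -252.2   98. ] F [-2.5  7.5 14.1] w 0.266 ff 58.1 t 5.6
turn (share) [0.0012 0.0008 0.0006] shift in target axes (share) [ 0.0077 -0.0085  0.0101]
```

drive_tool:
  plan:
    - {"x": 0.015,"y": 0,"z": 0,"ax": 0,"ay": 0,"az": 0,"fingers": 1}
    - {"x": 0.015,"y": 0,"z": 0,"ax": 0,"ay": 0,"az": 0,"fingers": 1}
    - {"x": 0.01,"y": 0,"z": 0,"ax": 0,"ay": 0,"az": 0,"fingers": 1}
    - {"x": 0,"y": 0,"z": 0,"ax": 0,"ay": 0,"az": 0,"fingers": 1}

```text
t: 5.93
tool_pos: [404.8, -251.0, 98.2]
ee_rot: [0.169, 3.13, 0.001]
contact_force: [6.8, 5.9, 3.0]
width: 0.267
finger_force: 58.6
```

Run:
```python
from h import *
need([*KN,95],target(TA))
```

```text
pos [ 404.8 -251.    98.2] F [6.8 5.9 3. ] w 0.267 ff 58.6 t 5.93
turn (share) [0.0007 0.0044 0.0012] shift in target axes (share) [-0.0233 -0.0091  0.0105]
```

drive_tool:
  plan:
    - {"x": 0.01,"y": 0,"z": 0,"ax": 0,"ay": 0,"az": 0,"fingers": 1}
    - {"x": 0.01,"y": 0,"z": 0,"ax": 0,"ay": 0,"az": 0,"fingers": 1}
    - {"x": 0,"y": 0,"z": 0,"ax": 0,"ay": 0,"az": 0,"fingers": 1}
    - {"x": 0,"y": 0,"z": 0,"ax": 0,"ay": 0,"az": 0,"fingers": 1}

```text
t: 6.27
tool_pos: [401.9, -250.7, 98.3]
ee_rot: [0.167, 3.125, -0.001]
contact_force: [15.6, 5.8, -4.8]
width: 0.267
finger_force: 60.3
```

The force has risen past the spring's 8 N after 12.3 mm of travel, so the bolt is at its stop. I pull a little more to be sure.

drive_tool:
  plan:
    - {"x": 0.01,"y": 0,"z": 0,"ax": 0,"ay": 0,"az": 0,"fingers": 1}
    - {"x": 0.007,"y": 0,"z": 0,"ax": 0,"ay": 0,"az": 0,"fingers": 1}
    - {"x": 0,"y": 0,"z": 0,"ax": 0,"ay": 0,"az": 0,"fingers": 1}
    - {"x": 0,"y": 0,"z": 0,"ax": 0,"ay": 0,"az": 0,"fingers": 1}
    - {"x": 0,"y": 0,"z": 0,"ax": 0,"ay": 0,"az": 0,"fingers": 1}

```text
t: 6.68
tool_pos: [401.8, -250.6, 98.5]
ee_rot: [0.164, 3.117, -0.004]
contact_force: [28.7, 3.8, -22.7]
width: 0.262
finger_force: 60.8
```

drive_tool:
  plan:
    - {"x": 0,"y": 0,"z": 0,"ax": 0,"ay": 0,"az": 0,"fingers": -1}
    - {"x": 0,"y": 0,"z": 0,"ax": 0,"ay": 0,"az": 0,"fingers": -1}
    - {"x": 0,"y": 0,"z": 0,"ax": 0,"ay": 0,"az": 0,"fingers": -1}
    - {"x": 0,"y": 0,"z": 0,"ax": 0,"ay": 0,"az": 0,"fingers": -1}
    - {"x": 0,"y": 0,"z": 0,"ax": 0,"ay": 0,"az": 0,"fingers": -1}
    - {"x": 0,"y": 0,"z": 0,"ax": 0,"ay": 0,"az": 0,"fingers": -1}
    - {"x": 0,"y": 0,"z": 0,"ax": 0,"ay": 0,"az": 0,"fingers": -1}
    - {"x": 0,"y": 0,"z": 0,"ax": 0,"ay": 0,"az": 0,"fingers": -1}

```text
t: 7.35
tool_pos: [389.9, -251.5, 96.5]
ee_rot: [-0.173, -3.137, -0.0]
contact_force: [-0.2, 1.4, 0.6]
width: 0.999
finger_force: 0.0
```

drive_tool:
  plan:
    - {"x": 0,"y": 0,"z": -0.12,"ax": 0,"ay": 0,"az": 0,"fingers": -1}
    - {"x": 0,"y": 0,"z": -0.12,"ax": 0,"ay": 0,"az": 0,"fingers": -1}
    - {"x": 0,"y": 0,"z": -0.12,"ax": 0,"ay": 0,"az": 0,"fingers": -1}
    - {"x": 0,"y": 0,"z": -0.12,"ax": 0,"ay": 0,"az": 0,"fingers": -1}
    - {"x": 0,"y": 0,"z": -0.12,"ax": 0,"ay": 0,"az": 0,"fingers": -1}
    - {"x": 0,"y": 0,"z": -0.1,"ax": 0,"ay": 0,"az": 0,"fingers": -1}
    - {"x": 0,"y": 0,"z": 0,"ax": 0,"ay": 0,"az": 0,"fingers": -1}
    - {"x": 0,"y": 0,"z": 0,"ax": 0,"ay": 0,"az": 0,"fingers": -1}

```text
t: 8.02
tool_pos: [390.8, -251.8, 308.1]
ee_rot: [0.173, 3.133, -0.002]
contact_force: [-0.9, 0.2, -0.7]
width: 0.998
finger_force: 0.0
```

Run:
```python
from h import *
s=manip.sense()
f=vision.grab_frame('wrist'); g=vision.grab_frame('scene'); d=vision.grab_frame('side'); pickle.dump((s,f,g,d),open('w4.pkl','wb')); c=cam(f,s)
need([510.5,-266.5,300],target(TA),s)
for z,n in((166,'grid_tab'),): print(n,[(np.round(r['uv'],1).tolist(),round(r['p'],2),atz(c,r['uv'],z).round(1)) for r in models.look_for(f,n)], proj(c,[510.5,-266.5,167]))
def en(f,cr,h):
    u0,v0,u1,v1=cr; m=np.clip(255*(f['image'][v0:v1,u0:u1,::-1]/255.)**.6,0,255).astype(np.uint8); z=h/(v1-v0); return cv2.resize(m,None,fx=z,fy=z,interpolation=cv2.INTER_CUBIC)
o=np.hstack([en(f,(150,150,400,400),400),en(g,(265,200,345,310),400)]); print(o.shape); cv2.imwrite('pics/w4.png',o)
```

```text
pos [ 390.8 -251.8  308.1] F [-0.9  0.2 -0.7] w 0.998 ff 0.0 t 8.02
turn (share) [-0.0008  0.0024 -0.0001] shift in target axes (share) [-0.402  -0.0049  0.027 ]
grid_tab [([362.0, 297.9], 0.83, array([ 498.8, -184.5,  166. ])), ([286.6, 301.3], 0.78, array([ 494.3, -257.9,  166. ]))] [[279.70183971 316.37769954]]
(400, 691, 3)
```

View pics/w4.png

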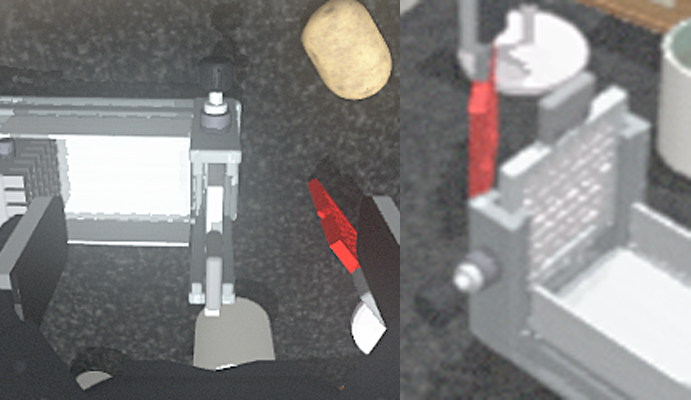

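The scene panel shows the grid popped up, with its frame standing above the posts. In the wrist crop the tab runs from (213,258) to (213,313).

Run:
```python
from h import *
s,f,g,d=pickle.load(open('w4.pkl','rb')); c=cam(f,s)
k=lambda u,v:(u/1.6+150,v/1.6+150)
for p in [(213,258),(213,313),(207,313),(220,313),(207,258),(221,258)]: print(p,atz(c,k(*p),182).round(1))
cs=cam(g); 
for p in[(541,95),(583,72),(560,120)]: print('scene',atz(cs,((p[0]-400)/400*110+265,p[1]/400*110+200),182).round(1))
print('mid tri',tri([c,cs],[k(213,285),(265+(572-400)*.275,200+88*.275)]).round(1))
P=[*(np.array([510.5,-266.5])),182]; print('pred',(proj(c,P)-150)*1.6,(proj(cs,P)-[265,200])/.275+[400,0])
```

```text
(213, 258) [ 493.6 -261.2  182. ]
(213, 313) [ 533.9 -265.7  182. ]
(207, 313) [ 533.5 -269.3  182. ]
(220, 313) [ 534.3 -261.4  182. ]
(207, 258) [ 493.2 -264.7  182. ]
(221, 258) [ 494.1 -256.6  182. ]
scene [ 495.7 -259.4  182. ]
scene [ 526.8 -267.2  182. ]
scene [ 483.4 -279.7  182. ]
mid tri [ 520.3 -264.2  173.2]
pred [[207.30249977 282.25727767]] [[566.3393841   86.04137997]]
```

drive_tool:
  plan:
    - {"x": -0.102,"y": 0.001,"z": 0,"ax": 0,"ay": 0,"az": 0,"fingers": -1}
    - {"x": -0.102,"y": 0.001,"z": 0,"ax": 0,"ay": 0,"az": 0,"fingers": -1}
    - {"x": -0.102,"y": 0.001,"z": 0,"ax": 0,"ay": 0,"az": 0,"fingers": -1}
    - {"x": -0.102,"y": 0.001,"z": 0,"ax": 0,"ay": 0,"az": 0,"fingers": -1}
    - {"x": 0,"y": 0,"z": 0.117,"ax": 0,"ay": 0,"az": 0,"fingers": -1}
    - {"x": 0,"y": 0,"z": 0.117,"ax": 0,"ay": 0,"az": 0,"fingers": -1}
    - {"x": 0,"y": 0,"z": 0.117,"ax": 0,"ay": 0,"az": 0,"fingers": -1}
    - {"x": 0,"y": 0,"z": 0.117,"ax": 0,"ay": 0,"az": 0,"fingers": -1}
    - {"x": 0,"y": 0,"z": 0,"ax": 0,"ay": 0,"az": 0,"fingers": -1}
    - {"x": 0,"y": 0,"z": 0,"ax": 0,"ay": 0,"az": 0,"fingers": -1}

```text
t: 9.05
tool_pos: [510.1, -262.9, 163.8]
ee_rot: [-0.172, -3.131, -0.003]
contact_force: [0.6, 0.9, 1.1]
width: 1.003
finger_force: 0.0
```

Run:
```python
from h import *
need([512.5,-264,168],target(TA))
```

```text
pos [ 510.1 -262.9  163.8] F [0.6 0.9 1.1] w 1.003 ff 0.0 t 9.05
turn (share) [ 0.001  -0.0038  0.0001] shift in target axes (share) [-0.0082 -0.0027 -0.0138]
```

drive_tool:
  plan:
    - {"x": -0.008,"y": -0.002,"z": -0.014,"ax": 0,"ay": 0,"az": 0,"fingers": -1}
    - {"x": 0,"y": 0,"z": 0,"ax": 0,"ay": 0,"az": 0,"fingers": 1}
    - {"x": 0,"y": 0,"z": 0,"ax": 0,"ay": 0,"az": 0,"fingers": 1}
    - {"x": 0,"y": 0,"z": 0,"ax": 0,"ay": 0,"az": 0,"fingers": 1}
    - {"x": 0,"y": 0,"z": 0,"ax": 0,"ay": 0,"az": 0,"fingers": 1}
    - {"x": 0,"y": 0,"z": 0,"ax": 0,"ay": 0,"az": 0,"fingers": 1}
    - {"x": 0,"y": 0,"z": 0,"ax": 0,"ay": 0,"az": 0,"fingers": 1}
    - {"x": 0,"y": 0,"z": 0,"ax": 0,"ay": 0,"az": 0,"fingers": 1}
    - {"x": 0,"y": 0,"z": 0,"ax": 0,"ay": 0,"az": 0,"fingers": 1}
    - {"x": 0,"y": 0,"z": 0,"ax": 0,"ay": 0,"az": 0,"fingers": 1}
  force: 60

```text
t: 9.88
tool_pos: [514.2, -264.5, 170.4]
ee_rot: [-0.173, -3.137, -0.0]
contact_force: [-1.1, 1.6, 2.7]
width: 0.107
finger_force: 60.3
```

The opening is about 9 mm, which is the tab's thickness. I lift.

drive_tool:
  plan:
    - {"x": 0,"y": 0,"z": -0.05,"ax": 0,"ay": 0,"az": 0,"fingers": 1}
    - {"x": 0,"y": 0,"z": -0.05,"ax": 0,"ay": 0,"az": 0,"fingers": 1}
    - {"x": 0,"y": 0,"z": 0,"ax": 0,"ay": 0,"az": 0,"fingers": 1}

```text
t: 10.13
tool_pos: [514.1, -264.3, 201.5]
ee_rot: [-0.173, -3.137, -0.0]
contact_force: [-2.0, 0.5, 4.9]
width: 0.11
finger_force: 60.6
```

drive_tool:
  plan:
    - {"x": 0,"y": 0,"z": -0.07,"ax": 0,"ay": 0,"az": 0,"fingers": 1}
    - {"x": 0,"y": 0,"z": -0.09,"ax": 0,"ay": 0,"az": 0,"fingers": 1}
    - {"x": 0,"y": 0,"z": -0.09,"ax": 0,"ay": 0,"az": 0,"fingers": 1}
    - {"x": 0,"y": 0,"z": -0.09,"ax": 0,"ay": 0,"az": 0,"fingers": 1}
    - {"x": 0,"y": 0,"z": 0,"ax": 0,"ay": 0,"az": 0,"fingers": 1}
    - {"x": 0,"y": 0,"z": 0,"ax": 0,"ay": 0,"az": 0,"fingers": 1}

```text
t: 10.63
tool_pos: [514.8, -264.8, 302.9]
ee_rot: [0.173, 3.134, -0.001]
contact_force: [-0.7, -0.6, -2.4]
width: 0.107
finger_force: 59.7
```

Run:
```python
from h import *
s=manip.sense()
g=vision.grab_frame('scene'); d=vision.grab_frame('side'); pickle.dump((s,g,d),open('w5.pkl','wb'))
need([510,-100,267],target(np.pi/2+.05),s)
def en(f,cr,h):
    u0,v0,u1,v1=cr; m=np.clip(255*(f['image'][v0:v1,u0:u1,::-1]/255.)**.7,0,255).astype(np.uint8); z=h/(v1-v0); return cv2.resize(m,None,fx=z,fy=z,interpolation=cv2.INTER_CUBIC)
o=np.hstack([en(g,(255,120,365,270),550),en(d,(200,60,270,180) if 0 else (180,60,340,300),550)]); print(o.shape); cv2.imwrite('pics/w5.png',o)
```

```text
pos [ 514.8 -264.8  302.9] F [-0.7 -0.6 -2.4] w 0.107 ff 59.7 t 10.63
turn (share) [7.000e-04 1.600e-03 8.982e-01] shift in target axes (share) [0.5494 0.0115 0.1197]
(550, 770, 3)
```

View pics/w5.png

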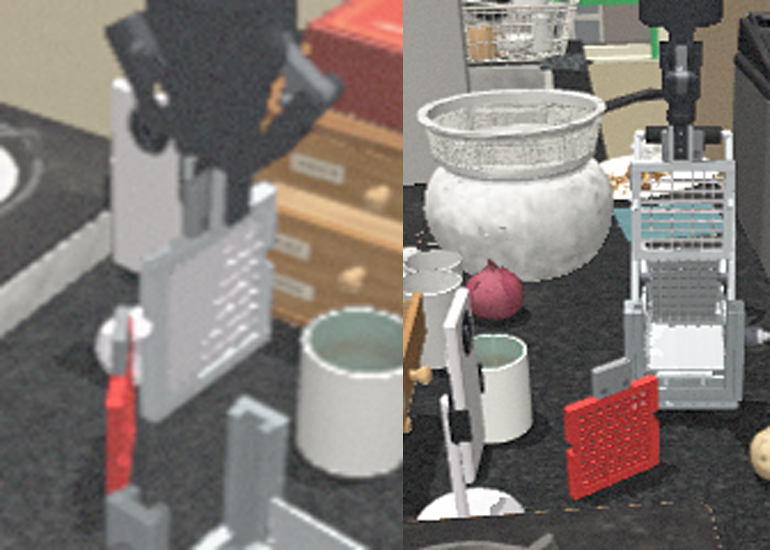

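The grid is out of the cutter and held upright, shown at (210,300) in the scene panel and at (685,210) in the side panel. I turn it back at height and look at the phone again with the arm settled.

drive_tool:
  plan:
    - {"x": 0,"y": 0,"z": -0.04,"ax": 0,"ay": 0,"az": 0.075,"fingers": 1}
    - {"x": 0,"y": 0,"z": -0.04,"ax": 0,"ay": 0,"az": 0.075,"fingers": 1}
    - {"x": 0,"y": 0,"z": -0.04,"ax": 0,"ay": 0,"az": 0.075,"fingers": 1}
    - {"x": 0,"y": 0,"z": -0.04,"ax": 0,"ay": 0,"az": 0.075,"fingers": 1}
    - {"x": 0,"y": 0,"z": -0.04,"ax": 0,"ay": 0,"az": 0.075,"fingers": 1}
    - {"x": 0,"y": 0,"z": -0.04,"ax": 0,"ay": 0,"az": 0.075,"fingers": 1}
    - {"x": 0,"y": 0,"z": -0.04,"ax": 0,"ay": 0,"az": 0.075,"fingers": 1}
    - {"x": 0,"y": 0,"z": -0.04,"ax": 0,"ay": 0,"az": 0.075,"fingers": 1}
    - {"x": 0,"y": 0,"z": -0.04,"ax": 0,"ay": 0,"az": 0.075,"fingers": 1}
    - {"x": 0,"y": 0,"z": -0.04,"ax": 0,"ay": 0,"az": 0.075,"fingers": 1}

```text
t: 11.57
tool_pos: [513.7, -264.2, 420.4]
ee_rot: [-1.891, -2.504, 0.002]
contact_force: [-0.0, 0.5, -1.9]
width: 0.103
finger_force: 59.6
```

drive_tool:
  plan:
    - {"x": 0,"y": 0,"z": 0,"ax": 0,"ay": 0,"az": 0.075,"fingers": 1}
    - {"x": 0,"y": 0,"z": 0,"ax": 0,"ay": 0,"az": 0.075,"fingers": 1}
    - {"x": 0,"y": 0,"z": 0,"ax": 0,"ay": 0,"az": 0.075,"fingers": 1}
    - {"x": 0.11,"y": -0.01,"z": 0,"ax": 0,"ay": 0,"az": 0,"fingers": 1}
    - {"x": 0.11,"y": -0.01,"z": 0,"ax": 0,"ay": 0,"az": 0,"fingers": 1}
    - {"x": 0.11,"y": -0.01,"z": 0,"ax": 0,"ay": 0,"az": 0,"fingers": 1}
    - {"x": 0.11,"y": -0.01,"z": 0,"ax": 0,"ay": 0,"az": 0,"fingers": 1}
    - {"x": 0.11,"y": -0.01,"z": 0,"ax": 0,"ay": 0,"az": 0,"fingers": 1}
    - {"x": 0,"y": 0,"z": 0,"ax": 0,"ay": 0,"az": 0,"fingers": 1}
    - {"x": 0,"y": 0,"z": 0,"ax": 0,"ay": 0,"az": 0,"fingers": 1}

```text
t: 12.4
tool_pos: [510.6, -96.4, 420.3]
ee_rot: [-2.292, -2.145, 0.003]
contact_force: [-1.0, -0.6, -2.4]
width: 0.106
finger_force: 59.6
```

drive_tool:
  plan:
    - {"x": 0,"y": 0,"z": 0,"ax": 0,"ay": 0,"az": 0,"fingers": 1}
    - {"x": 0,"y": 0,"z": 0,"ax": 0,"ay": 0,"az": 0,"fingers": 1}
    - {"x": 0,"y": 0,"z": 0,"ax": 0,"ay": 0,"az": 0,"fingers": 1}

```text
t: 12.65
tool_pos: [510.7, -100.3, 421.6]
ee_rot: [-2.301, -2.138, 0.002]
contact_force: [-0.4, -0.8, -2.0]
width: 0.103
finger_force: 59.6
```

Run:
```python
from h import *
s=manip.sense()
f=vision.grab_frame('wrist'); pickle.dump((s,f),open('w6.pkl','wb'))
need([510,-100,268],target(np.pi/2-.07),s); print(np.abs(s['dq']).max())
print('lens',[(np.round(r['uv'],1).tolist(),round(r['p'],2)) for r in models.look_for(f,'lens')])
u0,v0,u1,v1=340,60,560,260
save(f,'w6.png',(u0,v0,u1,v1),3)
```

```text
pos [ 510.7 -100.3  421.6] F [-0.4 -0.8 -2. ] w 0.103 ff 59.6 t 12.65
turn (share) [-0.0007  0.0002 -0.002 ] shift in target axes (share) [ 0.0008 -0.0023  0.5121]
0.0039993618879608445
lens [([443.3, 146.9], 0.7)]
```

View pics/w6.png

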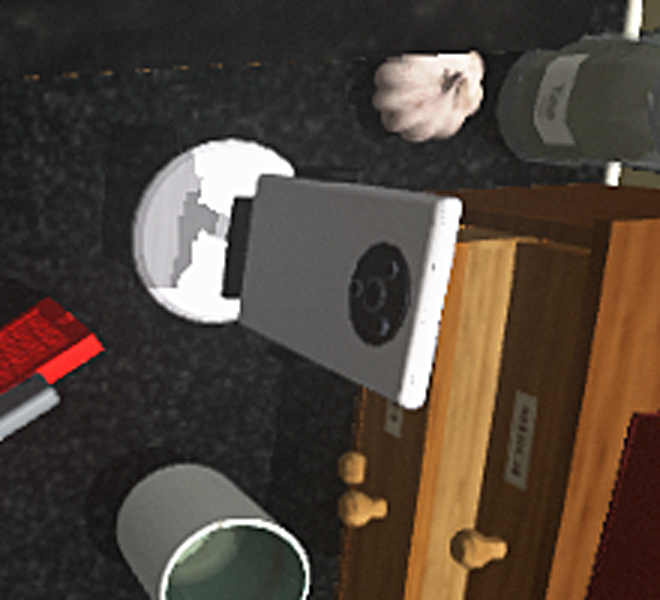

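The crop shows the phone back with its round bump centred at (378,293), a lens in the middle of it. The back's top edge runs from (438,200) to (402,402).

Run:
```python
from h import *
s,f=pickle.load(open('w6.pkl','rb')); c=cam(f,s)
k=lambda u,v:(u/3+340,v/3+60)
for z,p in [(225,(438,198)),(225,(402,402)),(225,(460,202)),(225,(423,406)),(200,(378,293)),(5,(215,231))]: print(z,p,atz(c,k(*p),z).round(1))
fs=pickle.load(open('f0.pkl','rb')); cs=cam(fs['scene'])
print('tri lens',tri([c,cs],[k(378,293),(296,155.8)]))
a,b=[atz(c,k(*p),225)[:2] for p in [(460,202),(423,406)]]; print('yaw', np.arctan2(-(a-b)[0],(a-b)[1]), np.linalg.norm(a-b))
a,b=[atz(c,k(*p),225)[:2] for p in [(438,198),(402,402)]]; print('yaw', np.arctan2(-(a-b)[0],(a-b)[1]), np.linalg.norm(a-b))
```

```text
225 (438, 198) [717.1 -53.  225. ]
225 (402, 402) [ 712.4 -123.2  225. ]
225 (460, 202) [724.9 -54.7 225. ]
225 (423, 406) [ 720.4 -125.3  225. ]
200 (378, 293) [713.7 -89.  200. ]
5 (215, 231) [727.4 -89.6   5. ]
tri lens [717.03345675 -90.22062006 193.69572792]
yaw -0.06484156892506568 70.70966778663812
yaw -0.06675059614052235 70.39780048689784
```

drive_tool:
  plan:
    - {"x": 0.08,"y": 0.004,"z": 0,"ax": 0,"ay": 0,"az": 0,"fingers": 1}
    - {"x": 0,"y": 0,"z": 0.1,"ax": 0,"ay": 0,"az": 0,"fingers": 1}
    - {"x": 0,"y": 0,"z": 0.11,"ax": 0,"ay": 0,"az": 0,"fingers": 1}
    - {"x": 0,"y": 0,"z": 0.11,"ax": 0,"ay": 0,"az": 0,"fingers": 1}
    - {"x": 0,"y": 0,"z": 0.11,"ax": 0,"ay": 0,"az": 0,"fingers": 1}
    - {"x": 0,"y": 0,"z": 0.08,"ax": 0,"ay": 0,"az": 0,"fingers": 1}
    - {"x": 0,"y": 0,"z": 0,"ax": 0,"ay": 0,"az": 0,"fingers": 1}
    - {"x": 0,"y": 0,"z": 0,"ax": 0,"ay": 0,"az": 0,"fingers": 1}
    - {"x": 0,"y": 0,"z": 0,"ax": 0,"ay": 0,"az": 0,"fingers": 1}
    - {"x": 0,"y": 0,"z": 0,"ax": 0,"ay": 0,"az": 0,"fingers": 1}

```text
t: 13.58
tool_pos: [515.2, -75.3, 271.5]
ee_rot: [2.297, 2.139, 0.004]
contact_force: [0.2, 0.1, -1.4]
width: 0.106
finger_force: 59.6
```

drive_tool:
  plan:
    - {"x": 0,"y": 0,"z": 0,"ax": 0,"ay": 0,"az": 0,"fingers": 1}
    - {"x": 0,"y": 0,"z": 0,"ax": 0,"ay": 0,"az": 0,"fingers": 1}
    - {"x": 0,"y": 0,"z": 0,"ax": 0,"ay": 0,"az": 0,"fingers": 1}
    - {"x": 0,"y": 0,"z": 0,"ax": 0,"ay": 0,"az": 0,"fingers": 1}

```text
t: 13.92
tool_pos: [514.0, -75.0, 269.8]
ee_rot: [2.298, 2.141, 0.001]
contact_force: [-0.3, 0.0, -3.1]
width: 0.11
finger_force: 59.6
```

Run:
```python
from h import *
s=manip.sense(); need([513.4,-76.3,268],target(np.pi/2-.066),s); print(np.abs(s['dq']).max())
out=[]
P=[513.4,-76.3,200]; X=np.array([.066,.998,0])
for n in('scene','side'):
    f=vision.grab_frame(n); c=cam(f)
    for q in('grid_centre','lens'): print(n,q,[(np.round(r['uv'],1).tolist(),round(r['p'],2)) for r in models.look_for(f,q)[:3]])
    uv=proj(c,[P]+[np.array(P)+X*a*50+[0,0,b*50] for a,b in((-1,-1),(1,-1),(1,1),(-1,1))]); print(uv.round(1).tolist())
    z=2.8; u,v=uv[0].astype(int); u0,v0=max(u-70,0),max(v-90,0)
    m=cv2.resize(f['image'][v0:v0+180,u0:u0+140,::-1],None,fx=z,fy=z,interpolation=cv2.INTER_CUBIC)
    for p in uv: cv2.circle(m,tuple(((p-[u0,v0])*z).astype(int).tolist()),4,(255,0,255),1)
    out.append(m)
cv2.imwrite('pics/fin.png',np.hstack(out))
```

```text
pos [514.  -75.  269.8] F [-0.3  0.  -3.1] w 0.11 ff 59.6 t 13.92
turn (share) [ 0.0006 -0.0001 -0.003 ] shift in target axes (share) [-0.0045 -0.0016  0.0058]
0.004163668628092923
scene grid_centre [([242.5, 187.7], 0.95), ([287.9, 225.2], 0.53)]
scene lens [([297.9, 181.4], 0.72)]
[[239.7, 186.8], [257.2, 213.1], [226.3, 197.6], [222.0, 160.3], [254.9, 174.5]]
side grid_centre [([316.6, 201.4], 0.88), ([273.0, 244.7], 0.56)]
side lens [([207.9, 247.1], 0.56)]
[[314.8, 201.1], [312.1, 212.2], [316.9, 237.7], [318.0, 187.9], [312.8, 166.4]]
```

View pics/fin.png

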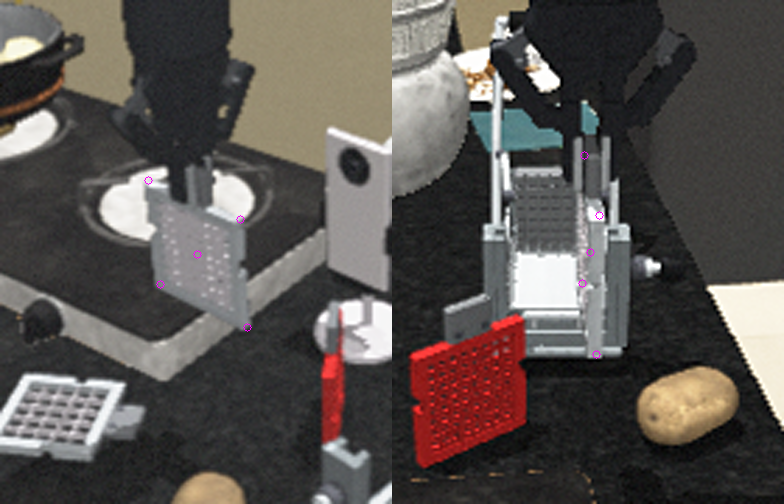

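The final picture shows the grid within a few mm of the target outline in both views. It is upright, clear of the cutter, phone and red look-alike, and at rest, so I hand in.

```bash
python3 -c "
from plant import manip
print(manip.finish_job())"
```

```text
the job is handed in; nothing more can be done
None
```

I pulled the bolt to its stop, let the grid pop up, and lifted it out by its tab. I handed in with it held still about 20 cm in front of the lens, square to it and centred to within a few mm by camera; no verdict was returned.

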